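# Find and press the hidden catch of the child-safe tablet box

### The job

Open the child-safe dishwasher-tablet box: one of the five blue tiles let into its flat wooden top is a hidden catch and the others are fixed. With the fingertips, feel the tiles for the one that gives and press it fully down, so that the drawer in the front comes out, then take the hand away. Do not touch or pull the drawer itself, and leave the things standing around it where they are.

Things in the scene. Friction and masses are not known exactly. Their poses are not given: they have to be found in the camera images.
- tablet_box: Pale wooden box fixed to the worktop, 96 (x) x 276 (y) x 80 mm high, with a flat top. Origin: centre of its underside, on the worktop; z up; its drawer front faces its own -x.
- tile_row (a point): Centre of the box's flat top (axes as the box). Five blue tiles, 44 x 44 mm, faces 2 mm below the top, lie in 45 mm square openings centred at x = 0, y = -104, -52, 0, 52, 104 mm. They look alike; which is the catch varies and can only be felt. Four are rigid; the catch yields at 3 to 4 N, sinks 8 mm to a hard stop and stays down where left (no spring).
- drawer_front: Brown wooden drawer front, 254 mm wide and 54 mm high, with the drawer behind it; no handle, flush with the front of the box when shut. Its own origin coincides with that of the box when the drawer is shut and travels with the drawer along the box's -x.
- drawer (a joint): How far the drawer has come out, in m: 0 shut, 0.040 with the catch fully down. The sinking catch drives it, 5 mm for each mm; it stays where it is when the catch is let go.
- lemon: Bystander: yellow lemon, 71 x 53 x 51 mm; loose, to be left alone. Origin: centre of its underside.
- spice_jar: Bystander: spice jar with a red cap, 45 mm across, 106 mm high; loose, to be left alone. Origin: centre of its underside.
- mug: Bystander: cream mug with a handle, 78 x 116 mm, 101 mm high; loose, to be left alone. Origin: centre of its underside.
- garlic: Bystander: garlic bulb, 56 mm; loose, to be left alone. Origin: centre of its underside.
- salt_mill: Bystander: salt shaker with a grey cap, 44 mm across, 90 mm high; loose, to be left alone. Origin: centre of its underside.

How it is judged:
By the outcome, as a careful person would: the job done as asked, in the order asked, and still so for the second after the job is handed in, with the robot touching nothing.
It also fails if it takes over 48 s, if anything falls off the work surface, if the arm or the gripper's body presses on something with over 40 N, if the wrist force passes 120 N, or if a joint passes its speed limit or range.

### The arm

A 6-joint arm with a two-finger parallel gripper is mounted at the origin on a cart in front of the work surface, level with it; the furniture and walls round the work are solid. World frame = base frame: x ahead of the robot, y to its left, z up, the work surface at z = 0. Lengths are in mm, angles in rad, forces in N, time in s.
With the tool pointing down it reaches from about 400 to 925 mm from the base axis. Payload 12.5 kg.
Tool frame: the origin (TCP) lies midway between the tips of the shut fingers; the grasp point (between the pads) lies 19 mm behind it; z points along the fingers, y is the line along which they close (so a half turn about z gives the same grasp; the last joint's range is limited). The gripper opens to 95 mm and grips with 3 to 60 N. Pads are 20 mm wide; open, the fingers measure 119 mm over their backs; the gripper's body (75 mm by 180 mm) begins 59 mm behind the grasp point.
Start: joints at [1.126, 0.491, 1.559, -0, 1.092, -0.106], TCP at [207.708, 589.499, 176.461] pointing down, gripper open.
Joint ranges: [-3.1, 3.1], [-0.84, 2.19], [0.05, 2.79], [-1.13, 4.28], [0.06, 2.93], [-2.69, 2.69]. Speed limits (rad/s): [2.22, 2.22, 2.79, 3.14, 3.14, 3.14].

### API

Orientations are given as [roll, pitch, yaw] about the fixed x, y, z axes, in that order (R = Rz(yaw) Ry(pitch) Rx(roll)).
In Python, from cell import readout, eyes, env gives the robot as it stands.
- The arm moves only by the tool move_arm, never from a script. Its argument "plan" is a list of rows, each a list of 3 entries, a list of its own where there are three numbers: the turn, a rotation vector about the tool's x, y, z in degrees, then the shift along the tool's x, y, z in m, then the gripper command: -1 is shut, 1 is fully open, values between are in proportion. In form: [[[ax, ay, az], [x, y, z], jaw], ...]. A call has 1 to 5 rows; each row is the pose to reach, as a shift and turn from the pose commanded when the call began, along the tool's axes at that moment; what a row does not reach only later rows make up. A row lasts 1/8 s, in which the tool goes at most 62.5 mm and 10.7 degrees, less where a joint would pass 70% of its speed; a pose out of reach is approached as far as the arm can. A call with a gripper value outside its range is refused whole. The fingers move at their own pace and stop on an object; the grip force is fixed at half the most. Time passes only in rows, so rows that repeat a pose let the fingers close. It gives the time, the measured TCP pose, the force, the opening and the grip force at its end, in the units of the state.
- readout.state(): the state, without advancing time (a new reading comes with each control period).
- eyes.read_camera(name): name is "scene" or "side" or "wrist"; returns a dict with "img" (480x640x3 uint8, red, green, blue), "K" (3x3 intrinsics, pixels), "extrinsics" (4x4, takes a point from camera to world coordinates). Camera axes: x right, y up, looking along -z (the intrinsics and any distortion apply to the point x, -y, -z); pixel columns grow to the right and rows downward; lengths in mm; the calibration is good to about 2 mm. A picture is of the moment at which its call begins. There is no depth.
- env.job_done(): hands the job in; it is judged then, once.
Trained networks look in a picture, given as the dict that the camera call returned (one of the last four; its "shot" number tells which), for a name from the list of things; names that differ only in an ending like _2 or _b are one class to them, and where a whole thing is asked for, a point or a joint stands for the part that bears it (a point fixed in the world has none). Each returns a list of dicts, best first, with "score" (0 to 1); they miss things now and then, are a little off and sometimes report something else, mostly with a low value. They report only what shows in the picture. A call takes as long as a camera call.
- eyes.cut_out(picture, name): "mask" (480x640 bool, what is visible of it) and "uv" ([column, row] in pixels, amid what is visible of it).
The state is a dict: "t": time; "joints": joint angles; "qvel": joint speeds; "tau": joint torques, N m; "eef_pos": TCP position; "tcp_rot": TCP orientation; "ft_force": force on the tool from outside, world axes, zero at the start; "moment": the same for the moment, N m; "opening": opening from 0.0 (shut) to 1.0 (fully open); "grip_force": force on a finger pad.
Only numpy, scipy, OpenCV 4.12 (cv2) and the standard library are available. Lean on these libraries where they do the work, as an engineer would, in place of code of your own. Each camera call takes 0.05 s, during which the arm holds its last target. There are 200 camera calls.

## Working session

There is one attempt and no reset: what is moved stays moved. The work goes in short steps, Python scripts to look and compute and a tool call to move; the robot and the scene stay as the last step left them, time stands still between calls to the robot, and variables do not carry over. Pictures are saved under pics/ and viewed, at most 10 in all, crops included, and the job is handed in when it is done.

Besides the shell and the picture viewer there is one more tool, called after "Emit:" by a JSON object that holds its "method" and its "body". move_arm: Moves the arm, as the interface text tells. Its arguments: {"type":"object","properties":{"plan":{"type":"array","items":{"type":"array"}}},"required":["plan"]}

```bash
mkdir -p pics
cat > h.py <<'E'
import numpy as np, cv2
from cell import readout, eyes, env
from scipy.spatial.transform import Rotation as R
def ray(p,uv,z):
    K=p["K"];E=np.array(p["extrinsics"])
    d=np.linalg.inv(K)@[uv[0],uv[1],1]; d=E[:3,:3]@[d[0],-d[1],-d[2]]
    o=E[:3,3]; return o+d*(z-o[2])/d[2]
E
python3 - <<'E'
from h import *
s=readout.state();print(s)
ims=[]
for n in("scene","side"):
    p=eyes.read_camera(n);ims.append(p["img"]);print(n,p["K"],p["extrinsics"],[k for k in p])
    im=p["img"].copy()
    for t in("tablet_box","drawer_front","lemon","spice_jar","mug","garlic","salt_mill"):
        r=eyes.cut_out(p,t)[:1]
        for q in r: print(t,round(q["score"],2),q["uv"],ray(p,q["uv"],30).round(),q["mask"].sum())
    cv2.imwrite(f"pics/{n}1.png",im[:,:,::-1])
E
```

```text
{'t': 0.0, 'joints': array([ 1.12638749e+00,  4.91538780e-01,  1.55945562e+00, -3.54289837e-05,
        1.09169658e+00, -1.05627168e-01]), 'qvel': array([-5.14841141e-05,  9.02707372e-04, -1.25513532e-03,  8.25232125e-04,
        1.29092246e-03, -1.54173948e-04]), 'tau': array([-3.47251525e-04, -6.12629128e+01, -2.58192337e+01,  6.91622542e-02,
        4.82313358e-02, -9.54843654e-05]), 'eef_pos': array([207.5901687 , 589.2111528 , 175.87255641]), 'tcp_rot': array([-3.14049713e+00, -8.45512462e-05,  2.80282728e+00]), 'ft_force': array([ 0.15908022, -0.07335597, -0.53474361]), 'moment': array([-0.00149761, -0.01557458,  0.09653154]), 'grip_force': 0.0, 'opening': 0.9998575642205537}
scene [[567.1806522    0.         312.06288069]
 [  0.         567.1806522  245.82080002]
 [  0.           0.           1.        ]] [[ 3.24370858e-01  4.20265152e-01 -8.47443655e-01 -7.59519970e+02]
 [-9.45556209e-01  1.18874330e-01 -3.02972521e-01 -3.30892126e+02]
 [-2.65894965e-02  8.99581067e-01  4.35943693e-01  7.57483870e+02]
 [ 0.00000000e+00  0.00000000e+00  0.00000000e+00  1.00000000e+00]] ['img',
[... 417 characters left out ...]
3.45600276]
 [  0.         608.30357996 231.57684515]
 [  0.           0.           1.        ]] [[-8.91474485e-01  2.53137438e-01 -3.75758806e-01 -7.87481650e+01]
 [-4.52425500e-01 -4.53118229e-01  7.68111344e-01  1.41695634e+03]
 [ 2.41745725e-02  8.54754531e-01  5.18469172e-01  9.57593583e+02]
 [ 0.00000000e+00  0.00000000e+00  0.00000000e+00  1.00000000e+00]] ['img', 'K', 'extrinsics', 'shot']
tablet_box 0.66 [333.9, 231.3] [567.  26.  30.] 1719
drawer_front 0.78 [347.9, 231.9] [530.   9.  30.] 450
lemon 0.83 [308.4, 295.6] [487. 337.  30.] 408
spice_jar 0.6 [273.3, 310.1] [534. 428.  30.] 844
mug 0.6 [251.1, 350.4] [504. 574.  30.] 1991
salt_mill 0.86 [261.7, 285.1] [612. 355.  30.] 468
```

Run:
```python
import cv2
a=cv2.imread("pics/scene1.png");b=cv2.imread("pics/side1.png")
cv2.imwrite("pics/scene1c.png",cv2.resize(a[180:360,260:500],(800,600),interpolation=cv2.INTER_CUBIC))
```

```text
(no output)
```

View pics/scene1c.png

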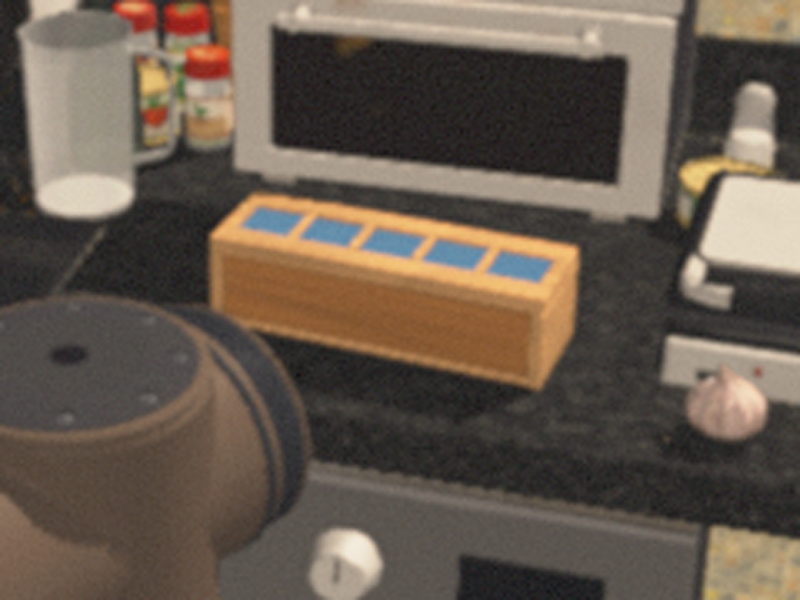

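View pics/side1.png

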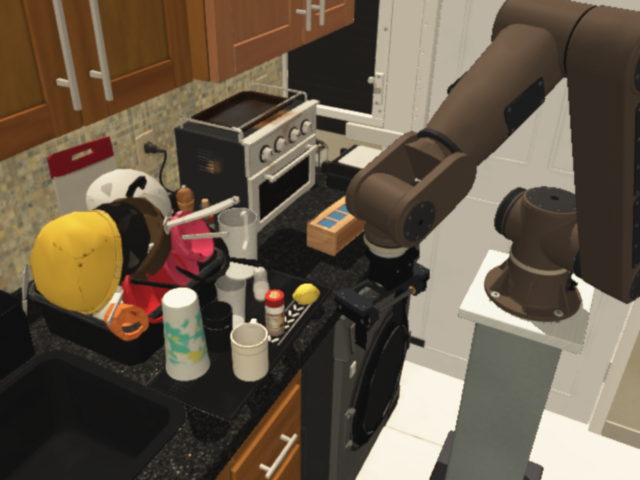

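The scene view shows the box with five blue tiles in a row (about px 340–425, 245–262), oven close behind; the side view shows the arm clear of it. The bystanders are left of or beside the box.

```bash
cat >> h.py <<'E'
def tiles(p,lim=None):
    m=cv2.inRange(cv2.cvtColor(p["img"],cv2.COLOR_RGB2HSV),(95,100,80),(120,255,255))
    n,l,s,c=cv2.connectedComponentsWithStats(m)
    return [(c[i],s[i,4],ray(p,c[i],78).round(1)) for i in range(1,n) if s[i,4]>30]
E
python3 - <<'E'
from h import *
p=eyes.read_camera("scene")
T=tiles(p)
for t in T: print(t)
P=np.array([t[2][:2] for t in T if abs(t[0][0]-380)<70 and abs(t[0][1]-253)<25]);print(P.mean(0))
sx=240/800;sy=180/600
for n,u in dict(fl=(210,245),fr=(545,300),br=(580,245),bl=(255,195)).items(): print(n,ray(p,(260+u[0]*sx,180+u[1]*sy),80).round())
for n,u in dict(ovenL=(235,175),ovenR=(660,215),jugL=(40,205),jugfront=(85,218)).items(): print(n,ray(p,(260+u[0]*sx,180+u[1]*sy),0).round())
s=readout.state();print(R.from_euler('xyz',s['tcp_rot']).as_matrix().round(3))
E
```

```text
(array([341.5, 246. ]), np.int32(46), array([582.3,  63.3,  78. ]))
(array([358.75      , 249.27083333]), np.int32(48), array([575.5,  12.9,  78. ]))
(array([377.21568627, 252.78431373]), np.int32(51), array([568.4, -39.7,  78. ]))
(array([396.        , 256.12962963]), np.int32(54), array([562.7, -91.3,  78. ]))
(array([415.63636364, 259.78181818]), np.int32(55), array([ 556.1, -143.9,   78. ]))
[569.   -39.74]
fl [521.  97.  80.]
fr [ 503. -172.   80.]
br [ 601. -184.   80.]
bl [621.  89.  80.]
ovenL [822. 170.   0.]
ovenR [ 842. -228.    0.]
jugL [708. 326.  -0.]
jugfront [693. 275.   0.]
[[-0.943  0.332  0.   ]
 [ 0.332  0.943  0.   ]
 [-0.     0.    -1.   ]]
```

Emit:
{"method": "move_arm", "body": {"plan": [[[0, 0, 0], [-0.05, -0.035, 0], -1], [[0, 0, 0], [-0.1, -0.07, 0], -1], [[0, 0, 0], [-0.15, -0.105, 0], -1], [[0, 0, 0], [-0.2, -0.14, 0], -1], [[0, 0, 0], [-0.25, -0.175, 0], -1]]}}

```text
t: 1.48
eef_pos: [386.3, 339.8, 176.7]
tcp_rot: [3.141, 0.0, 2.803]
ft_force: [0.8, 0.4, 0.6]
opening: 0.531
grip_force: 0.0
```

Emit:
{"method": "move_arm", "body": {"plan": [[[0, 0, 0], [-0.05, -0.035, 0], -1], [[0, 0, -3], [-0.1, -0.07, 0], -1], [[0, 0, -6], [-0.15, -0.105, 0], -1], [[0, 0, -9], [-0.2, -0.14, 0], -1], [[0, 0, -12.2], [-0.25, -0.175, 0], -1]]}}

```text
t: 2.1
eef_pos: [564.0, 91.3, 176.6]
tcp_rot: [3.141, 0.0, 3.017]
ft_force: [0.1, -0.2, 0.1]
opening: 0.025
grip_force: 0.0
```

Run:
```python
from h import *
p=eyes.read_camera("wrist")
cv2.imwrite("pics/w1.png",p["img"][:,:,::-1])
for t in tiles(p): print(t)
s=readout.state();print(s['t'],s['eef_pos'],s['tcp_rot'],s['opening'],s['ft_force'],np.abs(s['qvel']).max());print(p["extrinsics"])
```

```text
(array([ 52.72826087, 222.90217391]), np.int32(92), array([ 532.8, -137.8,   78. ]))
(array([113.32307692, 220.64615385]), np.int32(65), array([537.3, -85.6,  78. ]))
(array([181.89108911, 230.89108911]), np.int32(101), array([553.5, -29.4,  78. ]))
(array([235.625, 220.875]), np.int32(64), array([550.4,  18.5,  78. ]))
(array([292.87804878, 218.6097561 ]), np.int32(82), array([554.5,  67.5,  78. ]))
(array([136.36842105, 250.57894737]), np.int32(38), array([566.2, -73.3,  78. ]))
(array([314.81081081, 248.02702703]), np.int32(37), array([583.3,  82.8,  78. ]))
2.15 [567.72859432  86.26781503 176.38720385] [-3.14050380e+00  2.54498552e-03  3.01760156e+00] 0.009872052926016145 [ 0.07557192 -4.67804402 -0.45054977] 0.21384735292661694
[[ 1.23396538e-01 -9.49178175e-01 -2.89541166e-01  4.81266796e+02]
 [ 9.92356418e-01  1.18446485e-01  3.46290239e-02  1.00544972e+02]
 [ 1.42601966e-03 -2.91601136e-01  9.56538940e-01  3.85452314e+02]
 [ 0.00000000e+00  0.00000000e+00  0.00000000e+00  1.00000000e+00]]
```

View pics/w1.png

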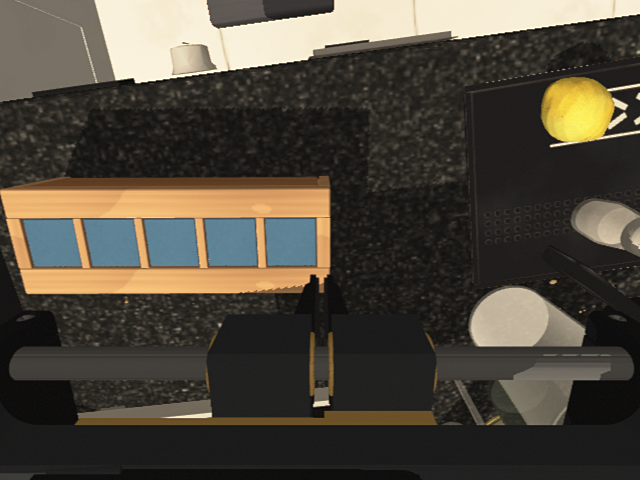

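The wrist view shows the five tiles at px (53,243), (112,243), (171,243), (232,242), (291,242), with the shut fingertips near (320,278), just off the left end of the box; nothing is in the way.

Run:
```python
from h import *
p=eyes.read_camera("wrist")
s=readout.state()
m=cv2.inRange(cv2.cvtColor(p["img"],cv2.COLOR_RGB2HSV),(92,70,40),(125,255,255))
m=cv2.morphologyEx(m,cv2.MORPH_OPEN,np.ones((5,5)));m=cv2.morphologyEx(m,cv2.MORPH_CLOSE,np.ones((3,3)))
n,l,st,c=cv2.connectedComponentsWithStats(m)
M=R.from_euler('xyz',s['tcp_rot']).as_matrix()
print(s['eef_pos'],s['tcp_rot'])
for i in range(1,n):
    if st[i,4]>1500:
        w=ray(p,st[i,:2]+(st[i,2:4]-1)/2,78);print(st[i],c[i].round(1),w.round(1),(M.T@(w-s['eef_pos'])).round(1))
```

```text
[565.70413094  88.8929991  176.14505652] [-3.14115356e+00  1.19539210e-03  3.01273576e+00]
[ 211  213   51   48 2345] [236.3 236.4] [568.2  10.9  78. ] [-12.4 -77.   98.2]
[ 271  213   50   48 2322] [295.8 235.9] [574.6  62.3  78. ] [-12.1 -25.2  98.2]
[  28  214   57   47 2256] [ 56.6 236.8] [ 549.4 -144.5   78. ] [ -13.7 -233.5   98.3]
[  89  214   55   47 2264] [116.6 236.8] [555.8 -92.7  78. ] [ -13.4 -181.4   98.2]
[ 150  214   53   47 2281] [176.6 236.8] [562.2 -41.   78. ] [ -13.1 -129.2   98.2]
```

Emit:
{"method": "move_arm", "body": {"plan": [[[0, 0, 0], [-0.0135, -0.025, 0.02], -1], [[0, 0, 0], [-0.0135, -0.025, 0.05], -1], [[0, 0, 0], [-0.0135, -0.025, 0.08], -1], [[0, 0, 0], [-0.0135, -0.025, 0.09], -1], [[0, 0, 0], [-0.0135, -0.025, 0.09], -1]]}}

```text
t: 2.82
eef_pos: [573.1, 67.1, 86.5]
tcp_rot: [3.142, -0.0, 3.016]
ft_force: [-0.3, -0.5, 0.3]
opening: 0.005
grip_force: 0.0
```

Run:
```python
from h import *
p=eyes.read_camera("wrist")
cv2.imwrite("pics/w2.png",p["img"][:,:,::-1])
s=readout.state();print(s['t'],s['eef_pos'],s['tcp_rot'],s['ft_force'])
```

```text
2.875 [573.50848277  67.04250643  87.15519499] [3.14140496e+00 7.12178830e-04 3.01603984e+00] [ 0.14014268 -0.38450861  0.50803997]
```

View pics/w2.png

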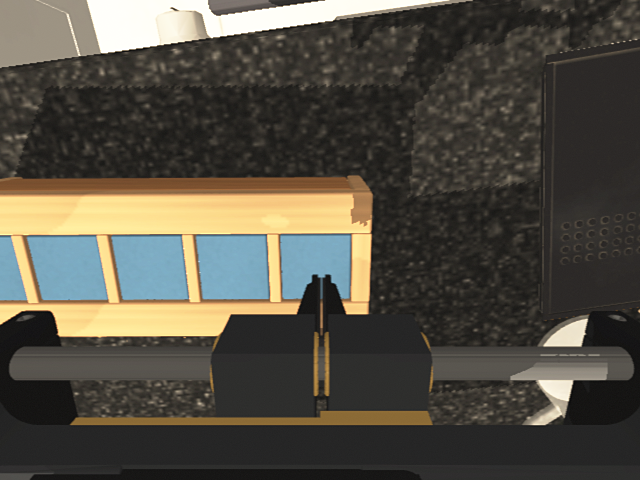

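Run:
```python
from h import *
p=eyes.read_camera("wrist");s=readout.state()
M=R.from_euler('xyz',s['tcp_rot']).as_matrix()
E=p["extrinsics"];q=np.linalg.inv(E)@np.r_[s['eef_pos'],1];u=p["K"]@[q[0],-q[1],-q[2]];print("tcp px",u[:2]/u[2])
for uv in [(315.5,267),(234,267),(149,267)]:
    w=ray(p,uv,78);print(w.round(1),(M.T@(w-s['eef_pos'])).round(1))
print(s['eef_pos'])
```

```text
tcp px [322.3110778 268.8963302]
[575.7  62.4  78. ] [-2.5 -4.3  9.5]
[569.2  11.3  78. ] [ -2.5 -55.8   9.5]
[562.5 -42.   78. ] [  -2.5 -109.5    9.4]
[573.7343653   66.98491751  87.47255968]
```

The view shows the fingertips at (321,277), tile 1 centred on (315,267); a few mm of correction, then feel downwards.

Emit:
{"method": "move_arm", "body": {"plan": [[[0, 0, 0], [0.0015, -0.004, 0.004], -1], [[0, 0, 0], [0.0015, -0.004, 0.007], -1], [[0, 0, 0], [0.0015, -0.004, 0.009], -1], [[0, 0, 0], [0.0015, -0.004, 0.0095], -1]]}}

```text
t: 3.42
eef_pos: [571.2, 63.0, 76.8]
tcp_rot: [3.141, -0.0, 3.016]
ft_force: [-0.6, 0.4, 0.1]
opening: 0.006
grip_force: 0.0
```

Emit:
{"method": "move_arm", "body": {"plan": [[[0, 0, 0], [0, 0, 0.001], -1], [[0, 0, 0], [0, 0, 0.001], -1]]}}

```text
t: 3.68
eef_pos: [571.3, 63.0, 75.9]
tcp_rot: [3.142, 0.0, 3.016]
ft_force: [0.8, 0.1, -0.0]
opening: 0.005
grip_force: 0.0
```

Emit:
{"method": "move_arm", "body": {"plan": [[[0, 0, 0], [0, 0, 0.001], -1], [[0, 0, 0], [0, 0, 0.001], -1]]}}

```text
t: 3.92
eef_pos: [571.2, 63.0, 74.9]
tcp_rot: [3.142, -0.0, 3.016]
ft_force: [0.1, -0.1, -0.2]
opening: 0.007
grip_force: 0.0
```

Emit:
{"method": "move_arm", "body": {"plan": [[[0, 0, 0], [0, 0, 0.001], -1], [[0, 0, 0], [0, 0, 0.001], -1]]}}

```text
t: 4.18
eef_pos: [571.2, 62.9, 73.9]
tcp_rot: [3.142, -0.0, 3.016]
ft_force: [-0.5, -0.2, -0.4]
opening: 0.007
grip_force: 0.0
```

Run:
```python
from h import *
p=eyes.read_camera("wrist")
cv2.imwrite("pics/w3.png",p["img"][:,:,::-1])
s=readout.state();print(s['t'],s['eef_pos'],s['tcp_rot'],s['ft_force'],s['moment'])
```

```text
4.225 [571.21225332  62.97104282  73.88282824] [ 3.14148193e+00 -5.49318079e-05  3.01572211e+00] [-0.0287306  -0.66990154 -0.1484768 ] [ 0.02242108 -0.00103641  0.00926599]
```

View pics/w3.png

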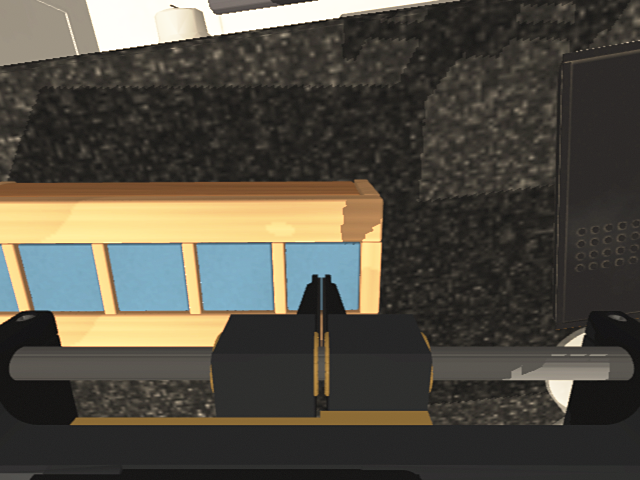

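The tips at (321,277) are amid tile 1 (rows 243–311) but there is no contact force yet and the drawer is still shut; continue down by single mm.

Emit:
{"method": "move_arm", "body": {"plan": [[[0, 0, 0], [0, 0, 0.001], -1], [[0, 0, 0], [0, 0, 0.001], -1]]}}

```text
t: 4.47
eef_pos: [571.2, 63.0, 72.8]
tcp_rot: [3.142, -0.0, 3.016]
ft_force: [-0.1, -1.0, 0.2]
opening: 0.007
grip_force: 0.0
```

Emit:
{"method": "move_arm", "body": {"plan": [[[0, 0, 0], [0, 0, 0.001], -1], [[0, 0, 0], [0, 0, 0.001], -1]]}}

```text
t: 4.72
eef_pos: [571.2, 63.0, 71.8]
tcp_rot: [3.142, -0.0, 3.016]
ft_force: [0.4, -0.1, 0.0]
opening: 0.001
grip_force: 0.0
```

Emit:
{"method": "move_arm", "body": {"plan": [[[0, 0, 0], [0, 0, 0.001], -1], [[0, 0, 0], [0, 0, 0.001], -1]]}}

```text
t: 4.97
eef_pos: [571.2, 63.0, 70.9]
tcp_rot: [3.142, -0.0, 3.016]
ft_force: [-0.4, 0.3, -0.7]
opening: 0.006
grip_force: 0.0
```

Run:
```python
from h import *
a=eyes.read_camera("scene");b=eyes.read_camera("side")
s=readout.state();print(s['eef_pos'],s['ft_force'],s['joints'])
for p in(a,b):
    E=p["extrinsics"];q=np.linalg.inv(E)@np.r_[s['eef_pos'],1];u=p["K"]@[q[0],-q[1],-q[2]];print("tcp px",u[:2]/u[2])
i=cv2.resize(a["img"][200:300,310:443],(800,600),interpolation=cv2.INTER_CUBIC)[:, :, ::-1]
j=cv2.resize(b["img"][175:255,290:390],(800,600),interpolation=cv2.INTER_CUBIC)[:, :, ::-1]
cv2.imwrite("pics/s4.png",cv2.resize(np.vstack([i,j]),(480,600)) if 0 else np.hstack([i[:,100:500],j[:,200:600]]))
```

```text
[571.21793674  62.95720164  70.91538781] [ 0.45600263  0.0085731  -0.47869421] [-5.19886580e-03  5.47498960e-01  1.79213618e+00  1.16771495e-04
  8.01969306e-01 -1.45017601e+00]
tcp px [340.4892639  250.05447897]
tcp px [327.54415564 224.54486524]
```

View pics/s4.png

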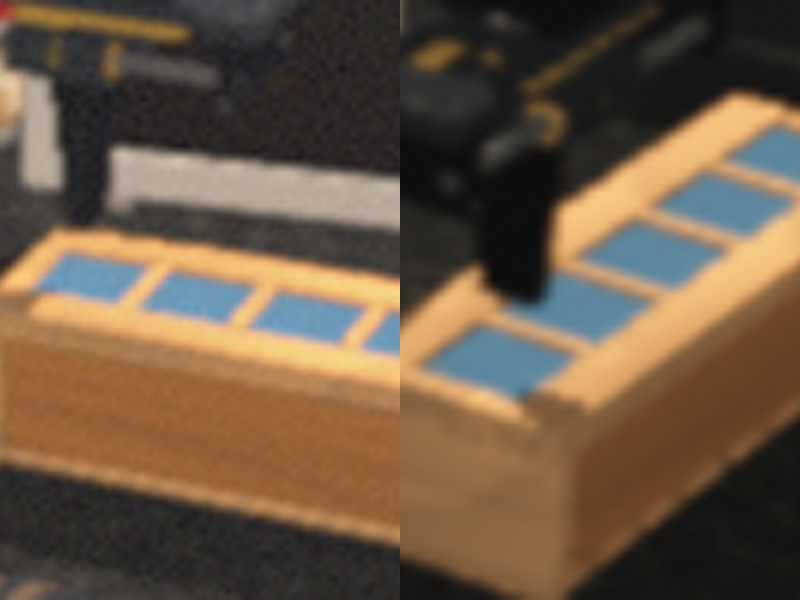

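Scene half: the tip is at full-image px (341,237), 13 px above where the TCP should project; side half: tip at (329,215), ~10 px above. So the tips are in fact higher than the reported TCP. Triangulate the tip.

```bash
cat >> h.py <<'E'
def Pm(p):
    E=np.linalg.inv(p["extrinsics"]);return p["K"]@np.diag([1,-1,-1])@E[:3]
def tri(ps,uvs):
    A=np.vstack([[u*P[2]-P[0],v*P[2]-P[1]] for P,(u,v) in zip(map(Pm,ps),uvs)])
    x=np.linalg.svd(A/np.linalg.norm(A,axis=1)[:,None])[2][-1];return (x/x[3])[:3].round(1)
E
python3 - <<'E'
from h import *
a=eyes.read_camera("scene");b=eyes.read_camera("side");w=eyes.read_camera("wrist")
print("tip",tri([a,b],[(340.8,237),(328.5,214.5)]), tri([a,b,w],[(340.8,237),(328.5,214.5),(321.5,277)]))
# tile2 in scene and side; near corner of box top (front-left)
print("tile1",tri([a,b],[(310+(100+90)/6.015,200+278/6),(290+(200+100)/8,175+358/7.5)]))
print("tile3",tri([a,b],[(310+(100+305)/6.015,200+318/6),(290+(200+258)/8,175+252/7.5)]))
E
```

```text
tip [573.   62.6 105.1] [570.3  62.1 105.4]
tile1 [576.   61.4  76.1]
tile3 [560.7 -41.3  77.5]
```

Tile 1 is at about (576, 61, 77) and the real tip is ~34 mm above the reported TCP; laterally it's right. Go lower, then feel.

Emit:
{"method": "move_arm", "body": {"plan": [[[0, 0, 0], [-0.003, 0, 0.006], -1], [[0, 0, 0], [-0.003, 0, 0.012], -1], [[0, 0, 0], [-0.003, 0, 0.018], -1], [[0, 0, 0], [-0.003, 0, 0.02], -1]]}}

```text
t: 5.72
eef_pos: [573.9, 62.6, 50.3]
tcp_rot: [-3.142, -0.001, 3.016]
ft_force: [-0.9, -0.8, -0.3]
opening: 0.007
grip_force: 0.0
```

Emit:
{"method": "move_arm", "body": {"plan": [[[0, 0, 0], [0, 0, 0.001], -1], [[0, 0, 0], [0, 0, 0.002], -1]]}}

```text
t: 5.98
eef_pos: [574.3, 62.6, 49.0]
tcp_rot: [3.141, 0.0, 3.016]
ft_force: [0.6, 0.5, -0.2]
opening: 0.0
grip_force: 0.0
```

Emit:
{"method": "move_arm", "body": {"plan": [[[0, 0, 0], [0, 0, 0.001], -1], [[0, 0, 0], [0, 0, 0.002], -1]]}}

```text
t: 6.22
eef_pos: [574.3, 62.6, 47.0]
tcp_rot: [3.141, 0.0, 3.016]
ft_force: [0.2, -1.3, 0.0]
opening: 0.006
grip_force: 0.0
```

Emit:
{"method": "move_arm", "body": {"plan": [[[0, 0, 0], [0, 0, 0.001], -1], [[0, 0, 0], [0, 0, 0.002], -1]]}}

```text
t: 6.48
eef_pos: [574.2, 62.6, 44.9]
tcp_rot: [3.141, 0.0, 3.016]
ft_force: [-0.3, -0.0, -0.1]
opening: 0.007
grip_force: 0.0
```

Emit:
{"method": "move_arm", "body": {"plan": [[[0, 0, 0], [0, 0, 0.001], -1], [[0, 0, 0], [0, 0, 0.001], -1]]}}

```text
t: 6.72
eef_pos: [574.2, 62.6, 43.8]
tcp_rot: [3.142, -0.0, 3.016]
ft_force: [-0.1, -0.1, 1.1]
opening: 0.01
grip_force: 0.0
```

Emit:
{"method": "move_arm", "body": {"plan": [[[0, 0, 0], [0, 0, 0.001], -1], [[0, 0, 0], [0, 0, 0.001], -1]]}}

```text
t: 6.98
eef_pos: [574.2, 62.6, 42.9]
tcp_rot: [3.142, -0.0, 3.016]
ft_force: [-0.5, -0.0, -0.5]
opening: 0.002
grip_force: 0.0
```

Emit:
{"method": "move_arm", "body": {"plan": [[[0, 0, 0], [0, 0, 0.001], -1], [[0, 0, 0], [0, 0, 0.001], -1]]}}

```text
t: 7.22
eef_pos: [574.2, 62.6, 41.9]
tcp_rot: [3.142, -0.0, 3.016]
ft_force: [-0.1, 0.1, -0.2]
opening: 0.004
grip_force: 0.0
```

Emit:
{"method": "move_arm", "body": {"plan": [[[0, 0, 0], [0, 0, 0.001], -1], [[0, 0, 0], [0, 0, 0.001], -1]]}}

```text
t: 7.48
eef_pos: [574.2, 62.6, 40.9]
tcp_rot: [3.142, -0.0, 3.016]
ft_force: [-1.0, 0.4, -0.0]
opening: 0.004
grip_force: 0.0
```

Emit:
{"method": "move_arm", "body": {"plan": [[[0, 0, 0], [0, 0, 0.001], -1], [[0, 0, 0], [0, 0, 0.001], -1]]}}

```text
t: 7.72
eef_pos: [574.3, 62.6, 40.1]
tcp_rot: [3.141, 0.0, 3.016]
ft_force: [-1.0, -0.1, 2.3]
opening: 0.005
grip_force: 1.6
```

Run:
```python
from h import *
a=eyes.read_camera("scene");b=eyes.read_camera("side")
s=readout.state();print(s['eef_pos'],s['ft_force'])
i=cv2.resize(a["img"][200:300,310:443],(800,600),interpolation=cv2.INTER_CUBIC)[:, :, ::-1]
j=cv2.resize(b["img"][175:255,290:390],(800,600),interpolation=cv2.INTER_CUBIC)[:, :, ::-1]
cv2.imwrite("pics/s5.png",np.hstack([i[:,100:500],j[:,200:600]]))
```

```text
[574.25849973  62.5964495   40.12299652] [-1.41736265 -0.22993171  3.61951072]
```

View pics/s5.png

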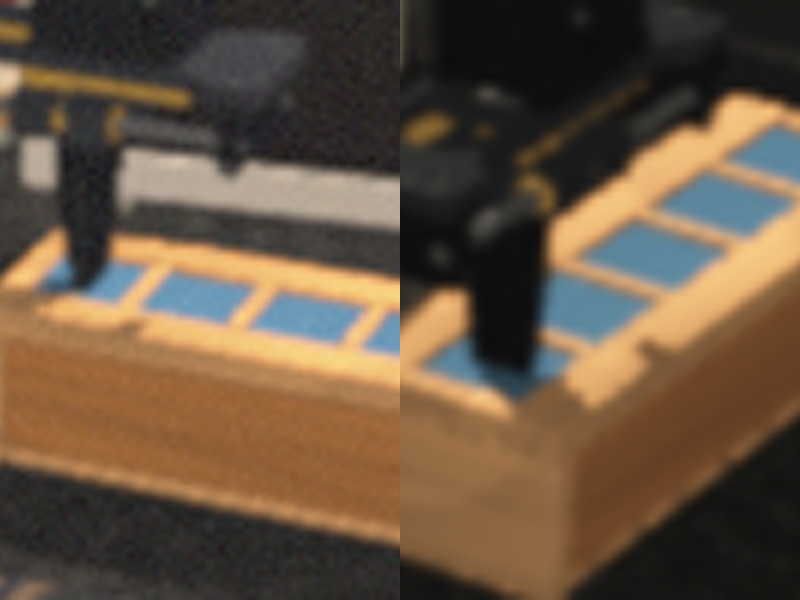

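Both views show the fingertips on tile 1, amid it; contact at reported z ≈ 40. Now press a little harder.

Emit:
{"method": "move_arm", "body": {"plan": [[[0, 0, 0], [0, 0, 0.0005], -1], [[0, 0, 0], [0, 0, 0.001], -1], [[0, 0, 0], [0, 0, 0.001], -1]]}}

```text
t: 8.2
eef_pos: [574.3, 62.6, 40.1]
tcp_rot: [3.141, 0.001, 3.016]
ft_force: [-4.6, 0.6, 15.0]
opening: 0.005
grip_force: 7.6
```

Rigid at 15 N: tile 1 is fixed. On to tile 2.

Emit:
{"method": "move_arm", "body": {"plan": [[[0, 0, 0], [0, 0, -0.01], -1], [[0, 0, 0], [0, -0.026, -0.01], -1], [[0, 0, 0], [0, -0.052, -0.01], -1], [[0, 0, 0], [0, -0.052, -0.01], -1], [[0, 0, 0], [0, -0.052, -0.004], -1]]}}

```text
t: 8.82
eef_pos: [568.0, 11.3, 43.0]
tcp_rot: [3.141, 0.001, 3.015]
ft_force: [0.1, 0.6, 0.4]
opening: 0.002
grip_force: 0.0
```

Emit:
{"method": "move_arm", "body": {"plan": [[[0, 0, 0], [0, 0, 0.002], -1], [[0, 0, 0], [0, 0, 0.0035], -1], [[0, 0, 0], [0, 0, 0.004], -1], [[0, 0, 0], [0, 0, 0.004], -1]]}}

```text
t: 9.32
eef_pos: [567.6, 11.7, 40.1]
tcp_rot: [3.141, 0.0, 3.017]
ft_force: [-5.6, -0.3, 16.3]
opening: 0.003
grip_force: 8.1
```

Tile 2 is rigid too (same height, 16 N). Tile 3.

Emit:
{"method": "move_arm", "body": {"plan": [[[0, 0, 0], [0, 0, -0.01], -1], [[0, 0, 0], [0, -0.026, -0.01], -1], [[0, 0, 0], [0, -0.052, -0.01], -1], [[0, 0, 0], [0, -0.052, -0.01], -1], [[0, 0, 0], [0, -0.052, -0.004], -1]]}}

```text
t: 9.95
eef_pos: [561.5, -40.0, 43.1]
tcp_rot: [3.141, 0.001, 3.016]
ft_force: [0.6, 0.3, -0.1]
opening: 0.007
grip_force: 0.0
```

Emit:
{"method": "move_arm", "body": {"plan": [[[0, 0, 0], [0, 0, 0.002], -1], [[0, 0, 0], [0, 0, 0.0035], -1], [[0, 0, 0], [0, 0, 0.004], -1], [[0, 0, 0], [0, 0, 0.004], -1]]}}

```text
t: 10.45
eef_pos: [561.2, -40.5, 38.9]
tcp_rot: [-3.142, 0.0, 3.016]
ft_force: [0.2, 0.7, -0.2]
opening: 0.003
grip_force: 0.1
```

It gave: z below the rigid level with little force. Press it home.

Emit:
{"method": "move_arm", "body": {"plan": [[[0, 0, 0], [0, 0, 0.001], -1], [[0, 0, 0], [0, 0, 0.002], -1], [[0, 0, 0], [0, 0, 0.003], -1], [[0, 0, 0], [0, 0, 0.004], -1]]}}

```text
t: 10.95
eef_pos: [561.3, -40.6, 34.9]
tcp_rot: [3.141, 0.0, 3.016]
ft_force: [0.2, 1.8, 2.4]
opening: 0.005
grip_force: 1.4
```

Emit:
{"method": "move_arm", "body": {"plan": [[[0, 0, 0], [0, 0, 0.001], -1], [[0, 0, 0], [0, 0, 0.002], -1], [[0, 0, 0], [0, 0, 0.003], -1], [[0, 0, 0], [0, 0, 0.0035], -1], [[0, 0, 0], [0, 0, 0.0035], -1]]}}

```text
t: 11.58
eef_pos: [561.3, -40.6, 32.0]
tcp_rot: [3.142, 0.001, 3.016]
ft_force: [-2.4, 1.7, 10.8]
opening: 0.003
grip_force: 5.2
```

Hard stop at 8 mm. One touch more, then lift away straight up.

Emit:
{"method": "move_arm", "body": {"plan": [[[0, 0, 0], [0, 0, 0.001], -1], [[0, 0, 0], [0, 0, 0.001], -1], [[0, 0, 0], [0, 0, -0.005], -1], [[0, 0, 0], [0, 0, -0.03], -1], [[0, 0, 0], [0, 0, -0.08], -1]]}}

```text
t: 12.2
eef_pos: [560.0, -40.7, 110.7]
tcp_rot: [3.142, -0.004, 3.016]
ft_force: [1.0, 0.3, 0.0]
opening: 0.001
grip_force: 0.0
```

Emit:
{"method": "move_arm", "body": {"plan": [[[0, 0, 0], [0, 0, -0.05], -1], [[0, 0, 0], [0, 0, -0.1], -1], [[0, 0, 0], [0, 0, -0.1], -1], [[0, 0, 0], [0, 0, -0.1], -1]]}}

```text
t: 12.7
eef_pos: [560.6, -40.7, 210.5]
tcp_rot: [-3.142, -0.001, 3.016]
ft_force: [-0.3, 0.2, -0.7]
opening: 0.005
grip_force: 0.0
```

Run:
```python
from h import *
p=eyes.read_camera("scene");s=readout.state();print(s['t'],s['eef_pos'],s['ft_force'],np.abs(s['qvel']).max())
for t in("lemon","spice_jar","garlic","drawer_front"):
    r=eyes.cut_out(p,t)[:1]
    for q in r: print(t,round(q["score"],2),q["uv"])
cv2.imwrite("pics/f.png",cv2.resize(p["img"][180:360,260:500],(800,600),interpolation=cv2.INTER_CUBIC)[:,:,::-1])
```

```text
12.75 [560.4610658  -40.64407695 210.04478997] [-0.97531134 -0.1392436   0.16205227] 0.011768016608758732
lemon 0.41 [248.9, 264.4]
garlic 0.65 [477.1, 298.4]
drawer_front 0.78 [369.9, 278.5]
```

View pics/f.png

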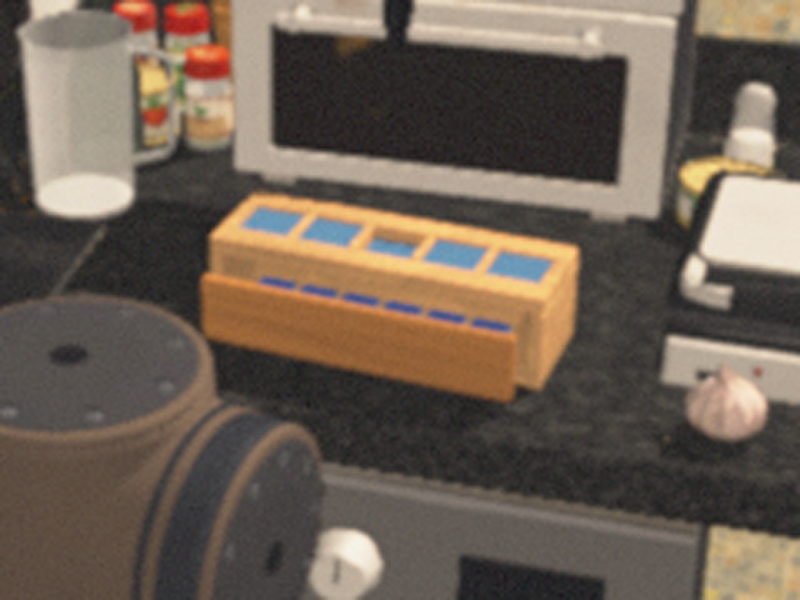

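The middle tile (395,245 in the crop) is down, the drawer is out with tablets showing (row ~290), the garlic is where it was (725,405), and the hand is clear.

```bash
python3 -c "
from h import *
print(env.job_done())"
```

```text
the job is handed in; nothing more can be done
None
```

The middle tile was the catch: I pressed it 8 mm down to its stop, the drawer came out, the hand is lifted clear, and the job was handed in at about 13 s; the hand never went near the things around the box.

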